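Clamp a glued ski in the repair press with the loose crank

TASK

A freshly glued ski lies in the green press. Fit the loose crank fully home on the press's square spindle without forcing it, wind it clockwise (seen from above) until the rubber foot bears on the ski and the crank goes stiff, then about a quarter turn more and no further, so that the ski is held firmly but not crushed. Then lift the crank off and stand it back upright on its black rubber mat, leaving the ski and the other things where they lie.

Things in the scene. Friction and masses are not known exactly. Their poses are not given: they have to be found in the camera images.
- press: Green bench press, fixed. Base plate 200 x 160 x 20 mm; origin under its centre, x across the ski, y along it, z up. Steel columns (20 mm) at x = +-75 mm carry a green crosshead 190 x 60 mm, 135 to 165 mm up. The spindle in its centre stays at its height; clockwise from above it drives a grey platen with a black rubber foot (80 x 100 mm) down onto the ski, 16 mm per turn.
- bed: Wooden bed with cork facing, 110 x 140 x 25 mm, fixed on the press's base plate under the foot; origin under its centre. The ski lies on it. The foot's height is not measured: it starts 3 to 15 mm above the ski. Feel for it, or look.
- shaft_top (a point): Centre of the top of the spindle's upright steel square, 199 mm above the bench. The square is 16 mm across flats, 26 mm long, its top 3 mm chamfered to 11 mm. Its angle is any and is not measured (the point's axes are the press's): feel for it, or look.
- collar_top (a point): Centre of the top of the round brass collar (34 mm wide, 8 mm high) under the square, 26 mm below shaft_top. The crank is home when its hub sits on it. The spindle turns freely at a steady 0.5 N m and stays where it is left; once the foot bears on the ski the torque climbs by 0.13 N m per 1/16 turn.
- ski: Loose junior ski, dark with orange and white stripes, 1.2 m long, 85 mm wide, 14 mm thick, 0.95 kg; lies on the bed along the press's y between the columns. Origin under its middle, y along it to the tip.
- crank: Loose balanced steel crank, about 0.5 kg, standing on the mat. Origin: centre of the hub's underside; x along the arm to the grip, z up. Hub 34 x 34 x 42 mm high, flat sides at y = +-17 mm free to grip; square socket from below, 17 mm wide, 27 mm deep, sides along x and y. Arm 18 x 10 mm, 29 to 39 mm up, to the grip at x = 90 mm and a 32 mm ball at x = -56 mm.
- grip_mid (a point): Middle of the crank's upright black grip (25 mm thick, 40 to 108 mm above the hub's underside), at x = 90 mm, z = 78 mm of the crank. The grip revolves freely about its own upright axis, so a hand can circle without turning.
- mat: Black rubber mat, 130 x 160 x 4 mm, fixed on the bench; origin under its centre. The crank's place.
- tray: Blue open tray, 130 x 160 x 30 mm, fixed; origin under its centre. Leave alone.
- wax: Yellow wax block, 55 x 40 x 22 mm, in the tray. Leave alone.
- brush: Wooden brass-bristle brush, 90 x 45 x 32 mm, in the tray. Leave alone.
- cleaner: White bottle with a red cap, 60 mm wide, 170 mm high, on the bench beyond the ski. Leave alone.
- edge_tool: Red edge-file guide, 130 x 50 x 28 mm, on the bench beyond the ski. Leave alone.
Mind the look-alikes: they are no part of the job. Of the things that look like the crank, the middle-sized one is meant.

How it is judged:
By the outcome, as a careful person would: the job done as asked, in the order asked, and still so for the second after the job is handed in, with the robot touching nothing.
It also fails if it takes over 72 s, if anything falls off the work surface, if the arm or the gripper's body presses on something with over 40 N, if the wrist force passes 120 N, or if a joint passes its speed limit or range.

ROBOT

A 6-joint arm with a two-finger parallel gripper is mounted at the origin on the work surface. World frame = base frame: x ahead of the robot, y to its left, z up, the work surface at z = 0. Lengths are in m, angles in degrees, forces in N, time in s.
With the tool pointing down it reaches from about 0.275 to 0.825 m from the base axis. Payload 4.9 kg.
Tool frame: the origin (TCP) lies between the finger pads; the fingertips stand 17 mm ahead of it and the grasp point (between the pads) lies 2 mm behind it; z points along the fingers, y is the direction in which the jaws open and shut (so a half turn about z gives the same grasp; the last joint's range is limited). The gripper opens to 85 mm and grips with 20 to 120 N. Pads are 22 mm wide; open, the fingers measure 114 mm over their backs; the gripper's body (76 mm by 85 mm) begins 54 mm behind the grasp point. The pads swing forward as they close: fully open they stand 13 mm farther back than shut.
Start: joints at [-75.814, 18.69, -11.035, 60.275, 0, 82.311], TCP at [0.205, -0.51, 0.248] pointing down, gripper open.
Joint ranges: [-152.03, 152.03], [-55.5, 102.48], [-74.3, 77.21], [-110.64, 120.58], [-84.22, 78.4], [-180, 180]. Speed limits (degrees/s): [147.25, 147.25, 180, 180, 180, 180].

INTERFACE

Orientations are given as a 3x3 rotation matrix whose columns are the frame's x, y, z axes.
In Python, from workcell import arm gives the robot as it stands. The module is installed in compiled form; this text tells all that it offers. Calls block until the motion is done:
- arm.movep(position, orientation): joint-space move of the TCP to a pose.
- arm.move_linear(position, frame=None, feed=0.15): straight line of the TCP; frame=None keeps the orientation; feed is the mean speed in m/s.
- arm.move_joints(angles): joint-space move.
- arm.let_go() and arm.grab(squeeze=None): open the fingers fully, or close them until they stop; squeeze is the grip in N (None keeps the last).
- arm.dwell(seconds).
- arm.ik(position, orientation): joint angles nearest the present ones, or None.
- arm.read_state(): the state.
- arm.grab_frame(name): name is "scene" or "top" or "wrist"; returns a dict with "color" (384x512x3 uint8, red, green, blue), "z_map" (384x512 float32, m along the optical axis (not along the pixel's ray), 0 where there is no reading), "fx", "fy", "cx", "cy" (pixels), "k1" (the pictures are not rectified: a ray, as slopes to the right and down, at radius r is drawn at 1 + k1 r^2 times it, then the intrinsics apply), "position" and "orientation" of the camera in the world; the wrist camera has in their place "tool_from_camera" (4x4, takes a point from camera to tool coordinates, whose origin is the TCP and whose axes are the flange's). Camera axes: x right, y down, z forward; pixel columns grow to the right and rows downward; lengths in m; the calibration is good to about 2 mm. A picture is of the moment at which its call begins: read the wrist's pose just before it.
A pose or a line that the arm cannot do raises arm.PlanningError and nothing moves.
- arm.job_done(): hands the job in, once; it reports no verdict.
The state is a dict: "t": time; "joints": joint angles; "joint_vel": joint speeds; "joint_efforts": joint torques, N m; "eef_pos": TCP position; "tool_rot": TCP orientation; "force": force on the tool from outside, world axes, zero at the start; "torque": the same for the moment, N m; "finger_gap": finger opening in m.
Only numpy, scipy, OpenCV 4.12 (cv2) and the standard library are available. Lean on these libraries where they do the work, as an engineer would, in place of code of your own. Each camera call takes 0.05 s, during which the arm holds its last target. There are 200 camera calls.

## Working session

There is one attempt and no reset: what is moved stays moved. The work goes in short steps, each a Python script; the robot and the scene stay as the last script left them, time stands still between calls to the robot, and variables do not carry over. Pictures are saved under pics/ and viewed, about 8 in all and at most 12, crops included, and the job is handed in when it is done.

```bash
mkdir -p pics
cat > h.py <<'E'
import numpy as np, cv2
from workcell import arm
def save(f,n): cv2.imwrite('pics/'+n,f['color'][:,:,::-1])
def cam(f,T=None):
    if T is None: return np.array(f['orientation']),np.array(f['position'])
    M=np.array(f['tool_from_camera']); p,R=T; return R@M[:3,:3], R@M[:3,3]+p
def ray(f,u,v):
    K=np.array([[f['fx'],0,f['cx']],[0,f['fy'],f['cy']],[0,0,1.]])
    x,y=cv2.undistortPoints(np.array([[[u,v]]],float),K,np.array([f['k1'],0,0,0.]))[0,0]
    return np.array([x,y,1])
def pt(f,u,v,T=None,z=None):
    R,p=cam(f,T); d=R@ray(f,u,v)
    if z is None: return p+d*np.median(f['z_map'][int(v)-1:int(v)+2,int(u)-1:int(u)+2])
    return p+d*(z-p[2])/d[2]
def wrist():
    s=arm.read_state(); return arm.grab_frame('wrist'),(np.array(s['eef_pos']),np.array(s['tool_rot']))
def down(a): # tool down; tool y axis (jaw) at world angle a deg
    a=np.radians(a); y=np.array([np.cos(a),np.sin(a),0]); z=np.array([0,0,-1.]); return np.column_stack([np.cross(y,z),y,z])
E
python3 - <<'E'
from h import *
import pickle
a=arm.grab_frame('top'); b=arm.grab_frame('scene')
pickle.dump((a,b),open('f0.pkl','wb'))
save(a,'top0.png'); save(b,'scene0.png')
s=arm.read_state(); print(s);
E
```

```text
{'t': 0.1, 'joints': array([-7.58135076e+01,  1.87284111e+01, -1.10843565e+01,  6.02757794e+01,
        1.29613638e-03,  8.23126293e+01]), 'joint_vel': array([-0.06834565, -0.07974743,  0.20316076,  0.11953339,  0.00860747,
        0.03625505]), 'joint_efforts': array([ 5.38415534e-04, -4.44239581e+01,  2.63037640e+01,  7.91849743e-03,
       -8.21392405e-05,  1.81059562e-05]), 'eef_pos': array([ 0.20482268, -0.50991653,  0.2475883 ]), 'tool_rot': array([[ 9.28006352e-01,  3.72564200e-01, -3.56821572e-04],
       [ 3.72564300e-01, -9.28005162e-01,  1.50384872e-03],
       [ 2.29147935e-04, -1.52852015e-03, -9.99998806e-01]]), 'force': array([-0.00823152, -0.19613057, -0.02346156]), 'torque': array([0.00951279, 0.02564141, 0.01790847]), 'finger_gap': 0.08530593860820344}
```

View pics/top0.png

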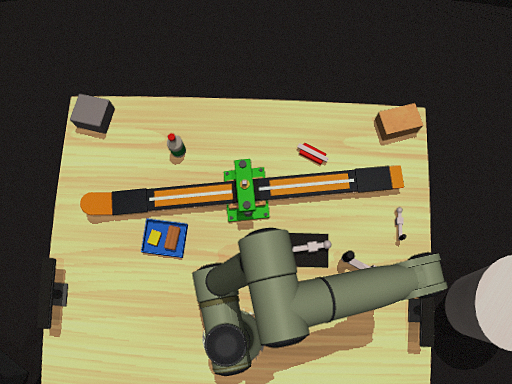

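View pics/scene0.png

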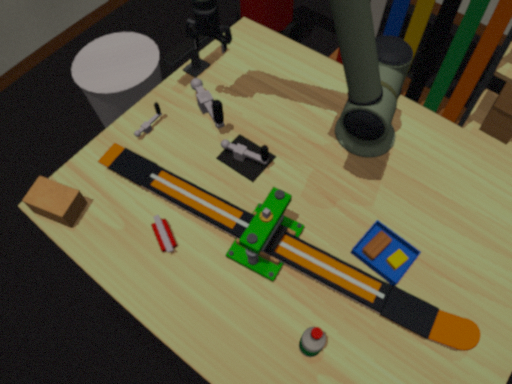

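The top view shows the press at (245,190), the mat crank at (315,247) with its ball to the right, and small and large look-alikes at (400,222) and (355,262). The crank on the mat is the middle-sized one. Next I'll get closer views with the wrist camera.

Run:
```python
from h import *
import pickle
a,b=pickle.load(open('f0.pkl','rb'))
print('top',pt(a,244,184),pt(a,327,244),pt(a,310,247),pt(a,245,163),pt(a,245,206))
print('scene',pt(b,267,213),pt(b,230,147),pt(b,265,155),pt(b,240,152))
print(arm.read_state()['tool_rot'][:,1], 'tfc',arm.grab_frame('wrist')['tool_from_camera'])
```

```text
top [ 0.53651751 -0.0258786   0.1932785 ] [ 0.35516017 -0.33579998  0.05616645] [ 0.34323428 -0.27396748  0.04508715] [ 0.61852404 -0.02466321  0.17486618] [ 0.46171104 -0.03235859  0.17683611]
scene [ 0.54904782 -0.01559925  0.1966816 ] [ 0.36197669 -0.30921256  0.04210606] [ 0.34107545 -0.18025733  0.0834144 ] [ 0.35939618 -0.26851466  0.04536637]
[ 0.3725642  -0.92800516 -0.00152852] tfc [[-1.44147939e-04 -9.55581388e-01 -2.94727315e-01  7.72049991e-02]
 [ 9.99999933e-01 -2.36648333e-04  2.78185323e-04  1.14368800e-05]
 [-3.35575445e-04 -2.94727255e-01  9.55581358e-01 -1.25912216e-01]
 [ 0.00000000e+00  0.00000000e+00  0.00000000e+00  1.00000000e+00]]
```

Run:
```python
from h import *
import pickle
print(arm.read_state()['joints'])
arm.movep([.35,-.25,.27],down(0)); arm.dwell(.2); print(arm.read_state()['joints'])
w1=wrist()
try:
    arm.movep([.542,-.02,.36],down(0)); arm.dwell(.2)
except arm.PlanningError as e: print(e)
w2=wrist(); print(arm.read_state()['joints'],arm.read_state()['t'])
pickle.dump((w1,w2),open('f1.pkl','wb'))
A=np.hstack([w1[0]['color'],w2[0]['color']])
cv2.imwrite('pics/w1.png',cv2.resize(A[:,:,::-1],(800,300)))
save(w1[0],'w1a.png')
c=w2[0]['color'];cv2.imwrite('pics/w1b.png',c[:,:,::-1])
```

```text
[-7.58130599e+01  1.87228043e+01 -1.10799910e+01  6.02731829e+01
 -3.35315848e-03  8.23114431e+01]
[-4.54981431e+01  5.03995571e+00 -2.52227877e+01  5.97477002e+01
 -5.17289027e-03  4.46181463e+01]
[-1.00227619e+01  1.51589558e+01  3.26888263e-01  7.51889934e+01
 -5.92153529e-03  8.00812923e+01] 2.9917
```

View pics/w1a.png

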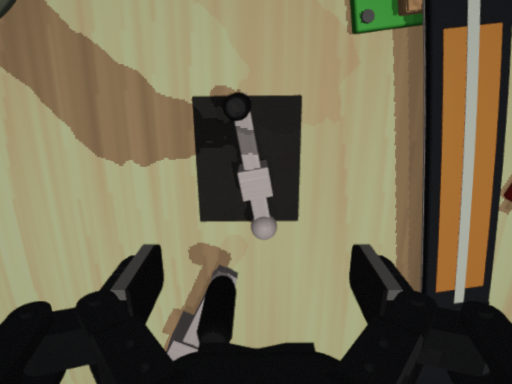

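View pics/w1b.png

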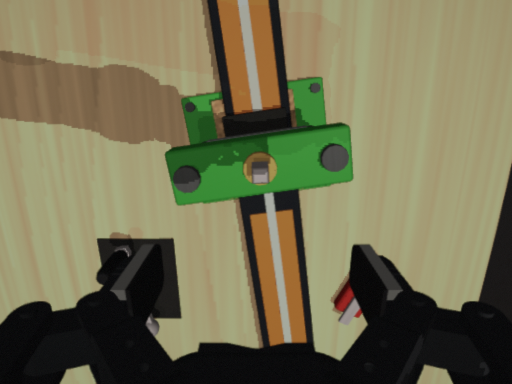

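Wrist view 1: hub at (256,183), ball at (264,228) and grip at (237,106). Wrist view 2: square spindle on the brass collar at (260,170). I'll enlarge both.

Run:
```python
from h import *
import pickle
w1,w2=pickle.load(open('f1.pkl','rb'))
a=cv2.resize(w1[0]['color'][90:250,205:305],None,fx=3.75,fy=3.75,interpolation=cv2.INTER_CUBIC)
b=cv2.resize(w2[0]['color'][145:195,235:285],None,fx=8,fy=8,interpolation=cv2.INTER_CUBIC)
c=np.zeros((600,790,3),np.uint8); c[:,:375]=a; c[:400,385:785]=b
cv2.imwrite('pics/crop1.png',c[:,:,::-1])
```

```text
(no output)
```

View pics/crop1.png

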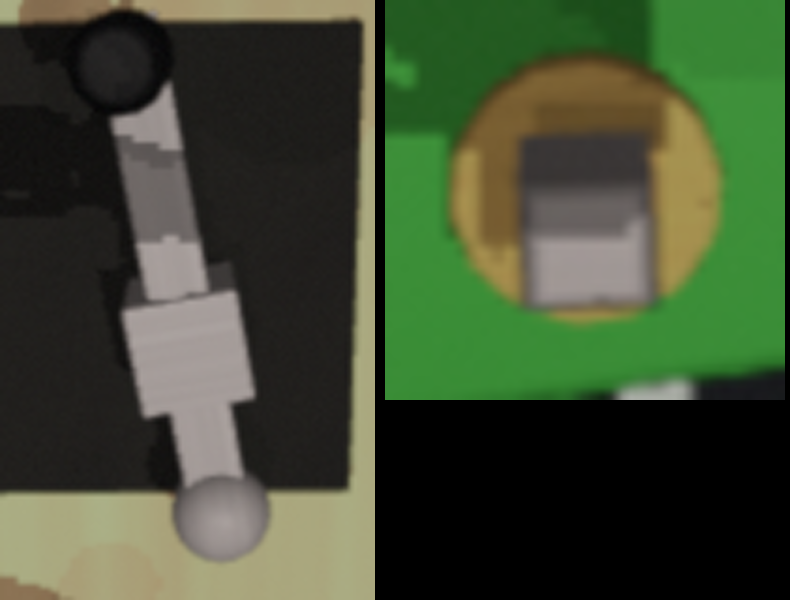

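```bash
cat >> h.py <<'E'
M=np.array([[0,-0.955581,-0.294727,.0772],[1,0,0,0],[0,-.294727,.955581,-.125912],[0,0,0,1]])
def vert(c,a,h=.2):
    "tool pose with the wrist camera h straight above point c, image right at world angle a"
    a=np.radians(a); x=np.array([np.cos(a),np.sin(a),0]); z=np.array([0,0,-1.]); Rc=np.column_stack([x,np.cross(z,x),z])
    T=np.eye(4); T[:3,:3]=Rc; T[:3,3]=np.array(c)+[0,0,h]; T=T@np.linalg.inv(M); return T[:3,3],T[:3,:3]
E
python3 - <<'E'
from h import *
import pickle
w1,w2=pickle.load(open('f1.pkl','rb'))
q=[pt(w1[0],205+u/3.75,90+v/3.75,w1[1],.046) for u,v in [(122,312),(236,291),(254,398),(145,417)]]
q=np.array(q); hub=q.mean(0); print(q,hub)
g=pt(w1[0],205+120/3.75,90+62/3.75,w1[1],.112); print('grip',g, np.degrees(np.arctan2(*(g-hub)[1::-1])))
sq=[pt(w2[0],235+(u-385)/8,145+v/8,w2[1],.198) for u,v in [(528,305),(655,301),(648,187),(524,187)]]
sq=np.array(sq); S=sq.mean(0); print(sq,S)
hub=hub;fr=[]
for c,a in ((S,182),(hub,191)):
    p,R=vert(c,a); print(p,R[:,2])
    arm.movep(p,R); arm.dwell(.25); w=wrist(); fr.append((w,c,a)); s=arm.read_state(); print(s['joints'],s['t'])
pickle.dump(fr,open('f2.pkl','wb'))
b=[]
for (f,T),c,a in fr:
    n=35 if a==182 else 60
    u,v=int(f['cx']),int(f['cy']); b.append(cv2.resize(f['color'][v-n:v+n,u-n:u+n],(395,395),interpolation=cv2.INTER_CUBIC)); print(u,v,f['fx'])
cv2.imwrite('pics/crop2.png',np.hstack(b)[:,:,::-1])
E
```

```text
[[ 0.33092062 -0.26648942  0.046     ]
 [ 0.36488992 -0.26013238  0.046     ]
 [ 0.3706723  -0.29368679  0.046     ]
 [ 0.33733659 -0.29975217  0.046     ]] [ 0.35095486 -0.28001519  0.046     ]
grip [ 0.33542588 -0.19015521  0.112     ] 99.80462092665975
[[ 0.54037399 -0.03004517  0.198     ]
 [ 0.55512188 -0.02959603  0.198     ]
 [ 0.55419357 -0.01598144  0.198     ]
 [ 0.53998754 -0.01594891  0.198     ]] [ 0.54741925 -0.02289289  0.198     ]
[0.54613979 0.013746   0.25492783] [ 0.01028583 -0.29454774 -0.95558191]
[  2.5774794   19.16795188 -11.2583221   59.74915984 -17.13799335
 -89.38909108] 5.7917
[ 0.34395957 -0.24402754  0.10292783] [ 0.05623662 -0.28931231 -0.95558191]
[ -37.72658809    9.20912798  -52.68484663   15.01877284  -11.19382421
 -140.07460945] 7.4417
256 187 322.8313075541654
256 187 322.8313075541654
```

View pics/crop2.png

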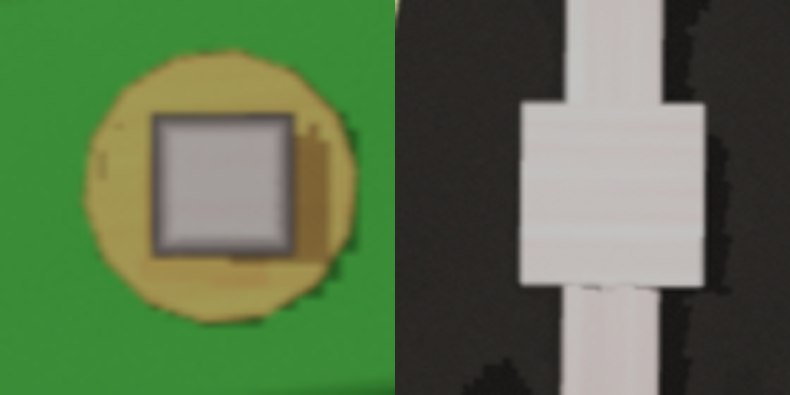

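Left crop: the square is aligned with the image axes to within 1°, centred at about crop (223,186). Right crop: the hub is centred at (217,194) within its panel and tilted about 0.8° clockwise. Now I'll compute the positions and check clearance to the larger look-alike.

Run:
```python
from h import *
import pickle
w1,w2=pickle.load(open('f1.pkl','rb')); fr=pickle.load(open('f2.pkl','rb'))
(f,T),_,_=fr[0]; print('S',pt(f,256-35+223.2/5.643-.4,187-35+185.8/5.643-.4,T,.196))
(f,T),_,_=fr[1]; print('H',pt(f,256-60+217/3.292-.35,187-60+194.2/3.292-.35,T,.046))
f,T=w1
print('large grip',[pt(f,u,v,T) for u,v in [(222,282),(222,300),(215,255),(225,269)]])
# heights near crank: max height of points y<-.32
R,p=cam(f,T);P=[]
for v in range(235,345,4):
  for u in range(165,245,4):
    q=pt(f,u,v,T)
    if q[2]>.06: P.append(q)
P=np.array(P);print(len(P),P.min(0),P.max(0)); P=P[P[:,2]<.16];print(P.min(0),P.max(0))
pos=[.351,-.28,.024]
for a in (190.2,10.2): print(arm.ik(pos,down(a)),arm.ik([.5475,-.0225,.22],down(a-8)))
```

```text
S [ 0.54673533 -0.02240615  0.196     ]
H [ 0.35016874 -0.27926565  0.046     ]
large grip [array([ 0.31278242, -0.38475888,  0.07992528]), array([ 0.31574436, -0.38622512,  0.11064445]), array([ 0.29496743, -0.39442686,  0.00056002]), array([ 0.31330701, -0.38699883,  0.04868936])]
138 [ 0.29287041 -0.40355132  0.06132969] [ 0.3441172  -0.24013392  0.32628133]
[ 0.29287041 -0.40355132  0.06132969] [ 0.32810414 -0.38480523  0.15486494]
[ -48.01458292   25.51668508  -41.18552623   23.29778869    0.
 -148.21458292] [ -10.07235757   19.64368794  -13.96869504   56.38761702    0.
 -102.27235757]
[-48.01458292  25.51668508 -41.18552623  23.29778869   0.
  31.78541708] [-10.07235757  19.64368794 -13.96869504  56.38761702   0.
  77.72764243]
```

Run:
```python
from h import *
H=[.3502,-.2793]; S=[.5467,-.0224]
s=arm.read_state(); p=np.array(s['eef_pos'])
arm.move_linear(p+[0,0,.08],feed=.2)
arm.movep(H+[.17],down(190.2))
arm.move_linear(H+[.024],feed=.12)
s=arm.read_state(); f0=s['force']; print(f0,s['eef_pos'])
arm.grab(60); s=arm.read_state(); print(s['finger_gap'],s['force'],s['eef_pos'])
arm.move_linear(H+[.06],feed=.1); arm.dwell(.1); s=arm.read_state(); print(s['finger_gap'],s['force'],s['torque'])
arm.move_linear(H+[.27],feed=.25)
arm.movep(S+[.27],down(182)); arm.dwell(.2)
s=arm.read_state(); print(s['finger_gap'],s['force'],s['torque'],s['eef_pos'],s['t'])
w=wrist(); save(w[0],'held.png')
```

```text
[-0.01525893 -0.59587384 -0.56932897] [ 0.35057471 -0.27958004  0.02456147]
0.03330271370267109 [-2.85332201 -0.11798414  5.62732464] [ 0.34983307 -0.27959396  0.02431879]
0.033311113412087964 [-0.90175931  0.47375803 -5.95620687] [-0.04540231  0.01827405  0.01810878]
0.03344340324543498 [ 0.56669713 -0.47790057 -5.56651314] [-0.02404183 -0.01006712  0.00901494] [ 0.54643494 -0.02364713  0.27005364] 13.275
```

View pics/held.png

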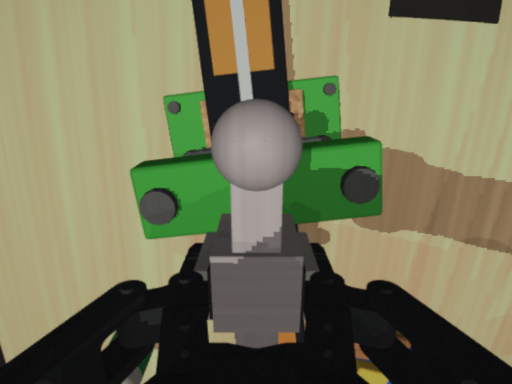

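The crank is held square in the jaws, with its ball at (257,145) and hub at (257,290). The gap is 33.4 mm, and the force matches the crank's weight. I'll lower it in force-guarded steps.

```bash
cat >> h.py <<'E'
def avg(n=4):
    L=[]
    for _ in range(n): arm.dwell(.02); L.append(arm.read_state())
    return {k:np.mean([s[k] for s in L],0) for k in ('eef_pos','force','torque','finger_gap','t','tool_rot')}
E
python3 - <<'E'
from h import *
S=np.array([.5467,-.0224]); off=np.zeros(2)
arm.move_linear([*S,.228],feed=.1); arm.dwell(.2); s=avg(); b=s['force']; off=S-s['eef_pos'][:2]; print('off',off,b,s['eef_pos'],s['tool_rot'][:,1])
arm.move_linear([*(S+off),.228],feed=.1); arm.dwell(.1); s=avg(); b=s['force'];b2=s['torque']; print(b,s['eef_pos'])
z=.222; c=S+off
while z>.1935:
    arm.move_linear([*c,z],feed=.04); s=avg(2); df=s['force']-b
    print(round(z,4),s['eef_pos'].round(4),df.round(1),(s['torque']-b2).round(2))
    if np.abs(df).max()>10: break
    z-=.002
print(s['t'])
E
```

```text
off [-4.95268206e-04  7.66927122e-05] [ 0.2006419   0.08346804 -5.61409252] [ 0.54719527 -0.02247669  0.22877869] [-0.99938947 -0.03490965 -0.0014096 ]
[ 0.28534453  0.01861327 -5.83687488] [ 0.54619984 -0.02231235  0.2280244 ]
0.222 [ 0.5459 -0.0222  0.2216] [ 0.2 -0.  -0. ] [-0.04 -0.02 -0.  ]
0.22 [ 0.5461 -0.0223  0.2199] [-0.2 -0.   0.5] [-0.03  0.03 -0.01]
0.218 [ 0.5461 -0.0223  0.2179] [-0.2 -0.2  0. ] [-0.01  0.    0.02]
0.216 [ 0.546  -0.0224  0.2162] [-2.3 -0.8  3.6] [-0.06  0.5  -0.01]
0.214 [ 0.5456 -0.0225  0.2135] [-4.  -1.7  0.8] [-0.24  0.63 -0.01]
0.212 [ 0.5456 -0.0224  0.2113] [-4.  -2.1 -0.6] [-0.39  0.74 -0.  ]
0.21 [ 0.5456 -0.0225  0.2095] [-5.2 -2.4 -1. ] [-0.5   0.93  0.03]
0.208 [ 0.5456 -0.0224  0.2078] [-6.  -2.2  0.5] [-0.47  1.12  0.06]
0.206 [ 0.5456 -0.0225  0.2059] [-6.3 -1.8  0.9] [-0.47  1.18  0.02]
0.204 [ 0.5456 -0.0225  0.204 ] [-5.3 -2.4  1.9] [-0.49  1.23  0.04]
0.202 [ 0.5456 -0.0225  0.202 ] [-5.6 -2.3  1.5] [-0.49  1.21 -0.01]
0.2 [ 0.5456 -0.0225  0.2   ] [-5.9 -2.2  2.3] [-0.48  1.27  0.01]
0.198 [ 0.5456 -0.0225  0.198 ] [-6.3 -1.7  2.4] [-0.52  1.24  0.06]
0.196 [ 0.5456 -0.0225  0.196 ] [-6.3 -2.5  1.5] [-0.5   1.24  0.04]
0.194 [ 0.5456 -0.0225  0.194 ] [-7.2 -2.7  2.1] [-0.48  1.26  0.04]
18.86665
```

It slid on with under 8 N. Next: relieve the side load, seat the hub on the collar and release it.

Run:
```python
from h import *
b=np.array([.28,.02,-5.84]); c=np.array([.5454,-.0227]); z=.194
while z>.190:
    arm.move_linear([*c,z],feed=.04); s=avg(3); df=s['force']-b
    print(round(z,4),s['eef_pos'].round(4),df.round(1),s['torque'].round(2))
    if df[2]>10: break
    z-=.0007
arm.let_go(); arm.dwell(.2); s=avg(); print(s['eef_pos'],s['force'])
arm.move_linear([*c,.3],feed=.25)
# view from above, camera vertical
p,R=vert([*c,.215],182,.25); arm.movep(p,R); arm.dwell(.2); w=wrist()
import pickle; pickle.dump(w,open('f3.pkl','wb')); save(w[0],'fit.png'); print(arm.read_state()['t'])
```

```text
0.194 [ 0.5455 -0.0225  0.1941] [-3.5 -0.8  0.5] [-0.14  0.73  0.02]
0.1933 [ 0.5455 -0.0225  0.1934] [-4.  -0.1  1.8] [-0.05  0.74  0.02]
0.1926 [ 0.5455 -0.0225  0.1934] [-5.7  0.8  7.2] [ 0.08  1.13 -0.01]
0.1919 [ 0.5456 -0.0225  0.1933] [-6.4  1.1 10.6] [0.09 1.53 0.  ]
[ 0.54541125 -0.02270315  0.19185162] [-0.44544466 -0.2190333   0.01322695]
22.125
```

View pics/fit.png

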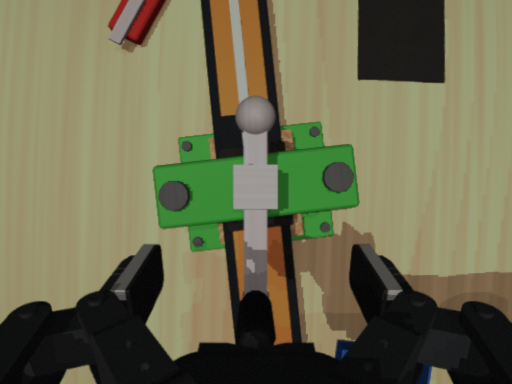

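The hub stopped hard at 0.1934, against a predicted home of 0.1933. In the view it sits on the spindle with its hub at (256,187) and the arm aligned. Now I'll take the revolving grip and wind, starting with a stretch that is safe in the worst case (at most 0.4 turn).

```bash
cat >> h.py <<'E'
C=np.array([.5455,-.0225]); r=.09
def gp(th,rr=r): th=np.radians(th); return [C[0]+rr*np.cos(th),C[1]+rr*np.sin(th),.251]
def wind(th0,th1,d=7.5,stop=9,feed=.1):
    L=[]; th=th0
    while th>th1+1e-6:
        th=max(th-d,th1); arm.move_linear(gp(th),feed=feed); s=arm.read_state(); a=np.radians(th)
        v=s['eef_pos'][:2]-C; th_m=np.degrees(np.arctan2(v[1],v[0])); th_m+=360*round((th-th_m)/360)
        t=np.array([np.sin(a),-np.cos(a)]); n=np.array([np.cos(a),np.sin(a)])
        tau=-s['force'][:2]@t*r
        L.append((th,th_m,tau,s['force'][:2]@n,s['force'][2],s['t'])); print(*np.round(L[-1],2))
        if np.abs(s['force']).max()>50 or (len(L)>3 and min(x[2] for x in L[-2:])>stop): break
    return L
E
python3 - <<'E'
from h import *
import pickle
g=gp(92); arm.movep([g[0],g[1],.33],down(182)); arm.move_linear(g,feed=.15)
arm.grab(40); s=avg(); print(s['finger_gap'],s['force'],s['eef_pos'],s['t'])
L=wind(92,92-144,stop=.85); pickle.dump(L,open('L1.pkl','wb'))
E
```

```text
0.024137899597630588 [-0.58147614  0.43458897  2.43204269] [0.54253249 0.06751248 0.25136329] 23.816675
84.5 84.54 0.2 0.24 3.71 24.11
77.0 77.16 0.23 -0.23 4.7 24.38
69.5 69.6 0.22 -1.14 2.87 24.64
62.0 62.05 0.32 -1.43 4.56 24.91
54.5 54.54 0.32 -2.48 3.35 25.18
47.0 47.0 0.27 -1.6 4.32 25.44
39.5 39.52 0.24 -3.22 4.53 25.71
32.0 32.03 0.24 -3.17 4.11 25.98
24.5 24.55 0.17 -2.97 4.61 26.24
17.0 17.11 0.28 -3.34 3.0 26.51
9.5 9.64 0.27 -3.12 4.51 26.78
2.0 2.19 0.19 -4.1 4.87 27.04
-5.5 -5.29 0.3 -2.87 3.98 27.31
-13.0 -12.79 0.21 -3.2 4.61 27.58
-20.5 -20.3 0.27 -2.47 3.26 27.84
-28.0 -27.84 0.28 -2.72 2.96 28.11
-35.5 -35.37 0.25 -2.14 3.84 28.38
-43.0 -42.89 0.33 -0.5 2.61 28.64
-50.5 -50.42 0.25 -0.41 2.7 28.91
-52.0 -51.39 0.41 -1.04 3.35 29.16
```

Run:
```python
from h import *
import pickle
L=[];th=-52
while th>-260:
    L+=wind(th,th-4,d=4,feed=.12); th-=4
    x=[l[2] for l in L]
    if len(x)>9 and np.mean(x[-3:])>np.median(x[:8])+.15: break
pickle.dump(L,open('L2.pkl','wb'))
```

```text
-56.0 -55.63 0.47 -0.21 1.52 29.41
-60.0 -59.79 0.33 0.79 3.07 29.66
-64.0 -63.89 0.42 0.29 3.11 29.91
-68.0 -67.91 0.36 2.09 2.82 30.16
-72.0 -71.91 0.33 2.02 3.62 30.41
-76.0 -75.91 0.38 2.57 3.23 30.66
-80.0 -79.92 0.28 3.69 3.9 30.91
-84.0 -83.9 0.41 3.66 4.79 31.16
-88.0 -87.93 0.38 3.02 4.68 31.41
-92.0 -91.91 0.28 2.85 4.9 31.66
-96.0 -95.91 0.36 2.99 4.24 31.91
-100.0 -99.93 0.35 2.63 5.38 32.16
-104.0 -103.9 0.36 3.02 5.05 32.41
-108.0 -107.91 0.34 2.71 6.09 32.66
-112.0 -111.92 0.28 2.63 6.35 32.91
-116.0 -115.92 0.38 3.79 5.8 33.16
-120.0 -119.94 0.42 2.57 6.53 33.41
-124.0 -123.9 0.32 1.97 6.22 33.66
-128.0 -127.92 0.33 2.48 6.58 33.91
-132.0 -131.91 0.41 3.39 6.12 34.16
-136.0 -135.89 0.33 1.91 6.03 34.41
-140.0 -139.88 0.31 2.1 5.89 34.66
-144.0 -143.86 0.35 1.36 6.17 34.91
-148.0 -147.84 0.39 1.35 6.74 35.16
-152.0 -151.81 0.33 0.77 6.09 35.41
-156.0 -155.76 0.46 0.32 7.19 35.66
-160.0 -159.73 0.39 0.77 6.69 35.91
-164.0 -163.68 0.34 0.18 7.31 36.16
-168.0 -167.63 0.44 0.46 7.55 36.41
-172.0 -171.6 0.43 0.08 6.91 36.66
-176.0 -175.53 0.33 -0.78 7.11 36.91
-180.0 -179.47 0.39 0.28 7.37 37.16
-184.0 -183.4 0.36 -1.39 6.48 37.41
-188.0 -187.35 0.44 -1.25 6.42 37.66
-192.0 -191.27 0.36 -1.26 6.96 37.91
-196.0 -195.2 0.41 -1.45 6.63 38.16
-200.0 -199.14 0.4 -1.66 6.98 38.41
-204.0 -203.01 0.39 -2.1 7.39 38.66
-208.0 -206.88 0.44 -1.39 6.99 38.91
-212.0 -210.74 0.5 -1.62 7.34 39.16
-216.0 -214.6 0.4 -1.66 7.91 39.41
-220.0 -218.45 0.52 -1.38 8.25 39.66
-224.0 -222.31 0.56 -1.72 8.42 39.91
-228.0 -226.15 0.57 -0.94 8.86 40.16
```

Run:
```python
from h import *
def rd(th):
    s=arm.read_state(); a=np.radians(th); v=s['eef_pos'][:2]-C
    t=np.array([np.sin(a),-np.cos(a)]); print(round(np.degrees(np.arctan2(v[1],v[0]))-360,2),round(np.hypot(*v),4),'tau',round(-s['force'][:2]@t*r,3),s['torque'].round(2),s['t'])
rd(-228)
for _ in range(3): arm.dwell(.15); rd(-228)
b=arm.grab_frame('scene'); save(b,'scene1.png')
c=cv2.resize(b['color'][170:290,210:330],(600,600),interpolation=cv2.INTER_CUBIC); cv2.imwrite('pics/sc1.png',c[:,:,::-1])
```

```text
-226.15 0.0907 tau 0.569 [-1.44  0.45  0.04] 40.1583
-226.13 0.0907 tau 0.592 [-1.34  0.45 -0.02] 40.3083
-226.12 0.0907 tau 0.523 [-1.38  0.46 -0.03] 40.4583
-226.13 0.0906 tau 0.53 [-1.39  0.44  0.05] 40.6083
```

View pics/sc1.png

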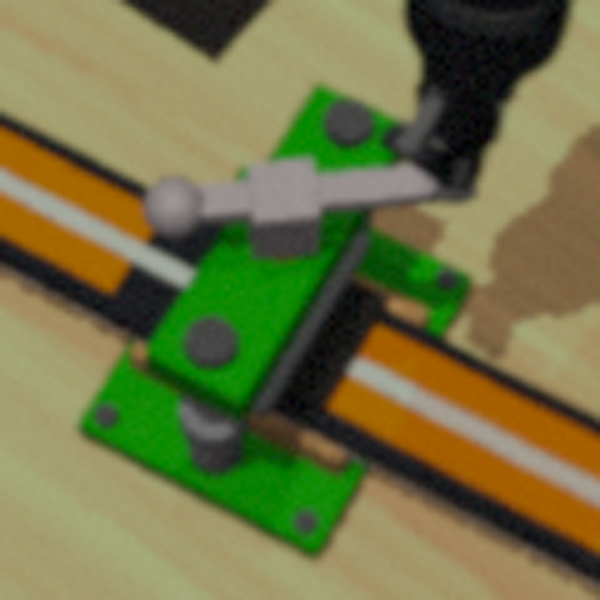

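The crop shows the crank home on the spindle, with the gripper on its grip at (440,160). The foot's contact line is hidden under the crosshead. I'll make a slow creep to measure the true driving torque.

Run:
```python
from h import *
for th in (-229,-230,-231,-232):
    arm.move_linear(gp(th),feed=.01); a=np.radians(th); t=np.array([np.sin(a),-np.cos(a)])
    s=arm.read_state(); s2=arm.read_state(); arm.dwell(.05); s3=arm.read_state(); v=s['eef_pos'][:2]-C
    print(th,round(np.degrees(np.arctan2(v[1],v[0]))-360,2),[round(-x['force'][:2]@t*r,3) for x in (s,s2,s3)],(s['joint_efforts']).round(2),s['t'])
```

```text
-229 -226.69 [np.float64(0.74), np.float64(0.74), np.float64(0.736)] [  2.88 -32.76  24.53  -1.67   2.29   0.  ] 40.9667
-230 -227.61 [np.float64(0.79), np.float64(0.79), np.float64(0.636)] [  2.88 -32.82  24.65  -1.81   2.3    0.  ] 41.325
-231 -228.55 [np.float64(0.759), np.float64(0.759), np.float64(0.798)] [  2.84 -32.91  24.74  -1.91   2.29   0.  ] 41.6833
-232 -229.53 [np.float64(0.683), np.float64(0.683), np.float64(0.854)] [  2.79 -33.    24.82  -2.     2.27   0.  ] 42.0417
```

Run:
```python
from h import *
def creep(th,n=4):
    A=[];B=[]
    for i in range(n):
        th-=.7; arm.move_linear(gp(th),feed=.01); a=np.radians(th); t=np.array([np.sin(a),-np.cos(a)])
        s=arm.read_state(); v=s['eef_pos'][:2]-C
        A.append(-s['force'][:2]@t*r); B.append((np.degrees(np.arctan2(v[1],v[0]))-360)); 
        arm.dwell(.02); s=arm.read_state(); A.append(-s['force'][:2]@t*r)
    B=[b-360 if b>-100 else b for b in B]
    print(th,np.round(B,2),np.round(A,2),'mean',np.mean(A),s['force'],s['t']); return th
th=-232
for e in (-242,-254,-265):
    wind(th,e,d=5,feed=.08); th=creep(e,4)
```

```text
-237.0 -234.9 0.54 -1.42 11.5 42.34
-242.0 -239.78 0.59 -1.28 10.59 42.59
-244.79999999999995 [-240.   -240.52 -241.17 -241.83] [0.72 0.79 0.75 0.94 0.8  0.88 0.9  0.87] mean 0.8304632915443215 [-8.74620687 -4.23050893 11.53596003] 43.6917
-249.8 -247.24 0.6 -0.53 11.41 43.94
-254.0 -251.29 0.75 0.12 12.98 44.19
-256.79999999999995 [-251.56 -252.12 -252.78 -253.45] [0.86 0.83 0.84 0.92 1.01 0.96 0.91 0.92] mean 0.9054771044103683 [-9.96981911 -2.483464   12.70609893] 45.2917
-261.8 -258.9 0.73 0.04 11.97 45.54
-265.0 -261.85 0.83 0.83 12.21 45.79
-267.79999999999995 [-262.21 -262.82 -263.49 -264.18] [0.94 0.95 1.06 0.92 0.94 0.98 0.97 1.04] mean 0.9755209366635165 [-11.5272132   -0.15386679  13.30654549] 46.8917
```

The measured driving torque fits 0.5 N m + 0.0058 N m/deg, with contact at about −181°. So the quarter turn ends near −272° at 1.02 N m. I'll finish the winding there, release, and lift the crank off by its hub.

Run:
```python
from h import *
wind(-267.8,-273.5,d=6,feed=.08)
th=-273.5
for k in range(5):
    th-=.6; arm.move_linear(gp(th),feed=.012); s=arm.read_state(); v=s['eef_pos'][:2]-C; m=np.degrees(np.arctan2(v[1],v[0]))-360
    a=np.radians(th); print(round(th,1),round(m,2),-s['force'][:2]@np.array([np.sin(a),-np.cos(a)])*r)
    if m<-271.8: break
arm.let_go(); s=arm.read_state(); p=s['eef_pos']; print(p,s['force'],s['t'])
arm.move_linear([p[0],p[1],.335],feed=.25)
a=m+360+90
arm.movep([*C,.27],down(a)); arm.move_linear([*C,.1934],feed=.12); b=arm.read_state()['force']
arm.grab(60); s=avg(2); print('a',a,s['finger_gap'],b,s['force'],s['torque'],s['t'])
for z in (.197,.203,.211,.219,.227):
    arm.move_linear([*C,z],feed=.06); s=arm.read_state(); print(z,s['eef_pos'].round(4),s['force'].round(1),s['torque'].round(2),s['t'])
    if np.abs(s['force']).max()>35: print('STOP'); break
```

```text
-273.5 -270.43 0.79 0.84 12.24 47.15
-274.1 -270.6 0.967299876516349
-274.7 -270.97 1.052127459743527
-275.3 -271.51 1.0300009575554037
-275.9 -272.09 1.0134824597626864
[0.55472083 0.06697312 0.25087438] [-0.19587432  0.35931965 -0.18978101] 48.775
a 177.9101854848896 0.03392654279001027 [ 0.83256722 -0.91682182  0.34210919] [-3.05902499 -0.41934011  5.24915494] [-0.02748836  0.50137897  0.11343787] 51.11665
0.197 [ 0.5451 -0.0226  0.1965] [ 0.7 -0.5 -5.8] [-0.15  0.01  0.1 ] 51.375
0.203 [ 0.5451 -0.0226  0.2028] [-0.2 -0.8 -6.4] [-0.22  0.06  0.05] 51.625
0.211 [ 0.5452 -0.0225  0.2117] [-1.9 -1.6 -4.1] [-0.22  0.47 -0.06] 51.9083
0.219 [ 0.5461 -0.0223  0.2198] [ 0.7 -0.1 -5.9] [-0.02  0.04 -0.  ] 52.1917
0.227 [ 0.5459 -0.0225  0.2276] [ 1.   0.4 -6.3] [ 0.03 -0.    0.02] 52.475
```

Final driving torque was about 1.02 N m, and the crank lifted off cleanly. Now I'll return it to the mat.

Run:
```python
from h import *
H=[.3502,-.2793]
arm.move_linear([*C,.275],feed=.25)
arm.movep(H+[.26],down(190.2)); arm.move_linear(H+[.05],feed=.2); arm.dwell(.1); b=avg(2)['force']
z=.032
while z>.020:
    arm.move_linear(H+[z],feed=.05); s=arm.read_state()
    if s['force'][2]-b[2]>4: break
    z-=.002 if z>.0265 else .0007
print(z,s['eef_pos'],s['force']-b,s['t'])
arm.let_go(); arm.move_linear(H+[.2],feed=.25)
p,R=vert([.35,-.26,.046],191,.28); arm.movep(p,R); arm.dwell(.1); w=wrist(); b=arm.grab_frame('scene')
A=np.hstack([cv2.resize(w[0]['color'],(400,300)),cv2.resize(b['color'],(400,300))]); save({'color':A},'end.png'); print(arm.read_state()['t'])
```

```text
0.024599999999999997 [ 0.35027207 -0.2793755   0.02505715] [-2.83338892  2.15268032  8.84270997] 57.1333
59.1667
```

View pics/end.png

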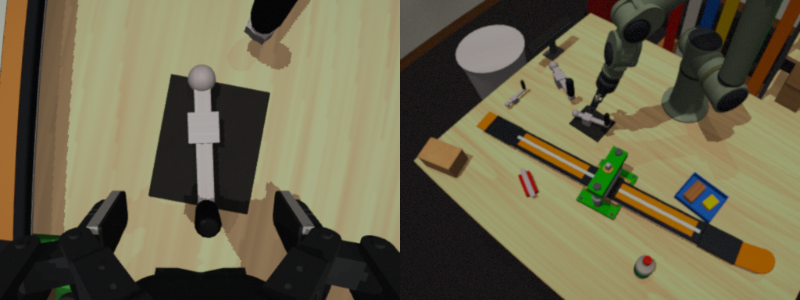

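The crank stands upright on the mat (hub at (203,127)), the ski and other things are where they were, and the hand is clear.

```bash
python3 -c "
from h import *
s=arm.read_state(); print(s['force'],s['eef_pos'],s['t']); arm.job_done()"
```

```text
[0.21299577 0.28783419 0.97308411] [ 0.34360099 -0.22516187  0.18293968] 59.1667
the job is handed in; nothing more can be done
```

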